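# Fit the bayonet cartridge of the bench air filter

## Robot

A 6-joint arm with a two-finger parallel gripper is mounted at the origin on a cart in front of the work surface, level with it; the furniture and walls round the work are solid. World frame = base frame: x ahead of the robot, y to its left, z up, the work surface at z = 0. Lengths are in m, angles in rad, forces in N, time in s.
With the tool pointing down it reaches from about 0.375 to 0.9 m from the base axis. Payload 3.1 kg.
Tool frame: the origin (TCP) lies midway between the tips of the shut fingers; the grasp point (between the pads) lies 19 mm behind it; z points along the fingers, y is the line along which they close (so a half turn about z gives the same grasp; the last joint's range is limited). The gripper opens to 87 mm and grips with 3 to 60 N. Pads are 19 mm wide; open, the fingers measure 117 mm over their backs; the gripper's body (75 mm by 190 mm) begins 51 mm behind the grasp point.
Start: joints at [1.103, 0.527, 1.433, -0, 1.181, -0.178], TCP at [0.178, 0.599, 0.194] pointing down, gripper open.
Joint ranges: [-3.08, 3.08], [-0.75, 2.2], [0.22, 2.44], [-1.43, 4.57], [0, 2.65], [-2.85, 2.85]. Speed limits (rad/s): [2.79, 2.79, 3.14, 3.14, 3.14, 3.14].

## Interface

Orientations are given as a unit quaternion [x, y, z, w].
In Python, from rig import status, imaging, order gives the robot as it stands.
- The arm moves only by the tool arm_command, never from a script. Its argument "deltas" is one flat list of numbers, 5 for each row, row after row: the opening, from -1 (shut) to 1 (fully open), so that 0 is half open, then the shift along the tool's x, y, z in m, then the turn about the tool's z in rad. In form: [gripper, tx, ty, tz, roll, gripper, tx, ty, tz, roll, ...]. A call has 1 to 12 rows; each row shifts and turns the commanded pose from where the row before left it, along the tool's axes as they then stand; what a row does not reach is not made up. A row lasts 1/8 s, in which the tool goes at most 62.5 mm and 10.7 degrees, less where a joint would pass 70% of its speed; a pose out of reach is approached as far as the arm can. A call with a gripper value outside its range is refused whole. The fingers move at their own pace and stop on an object; "newtons" is the grip in N (left out, the last holds). Time passes only in rows, so rows that do not move let the fingers close. It gives the time, the measured TCP pose, the force, the opening and the grip force at its end, in the units of the state.
- status.get_obs(): the state, without advancing time (a new reading comes with each control period).
- imaging.camera(name): name is "scene" or "top" or "wrist"; returns (picture, depth): 420x560x3 uint8, red, green, blue; 420x560 float32, m along the optical axis (not along the pixel's ray), 0 where there is no reading.
- imaging.camera_params(name): a dict with "intrinsics" (3x3 intrinsics, pixels), "camera_from_world" (4x4, takes a point from world to camera coordinates). Camera axes: x right, y up, looking along -z (the intrinsics and any distortion apply to the point x, -y, -z); pixel columns grow to the right and rows downward; lengths in m; the calibration is good to about 2 mm. A picture is of the moment at which its call begins: read the wrist's pose just before it. camera_params takes no time and is no camera call; for the wrist camera it gives the pose at the moment of the call.
- order.hand_in(): hands the job in; it is judged then, once.
The state is a dict: "time": time; "q": joint angles; "joint_velocities": joint speeds; "joint_torque": joint torques, N m; "position": TCP position; "tool_rot": TCP orientation; "ft_force": force on the tool from outside, world axes, zero at the start; "moment": the same for the moment, N m; "grip_width": finger opening in m; "grip_force": force on a finger pad.
Only numpy, scipy, OpenCV 4.12 (cv2) and the standard library are available. Lean on these libraries where they do the work, as an engineer would, in place of code of your own. Each camera call takes 0.05 s, during which the arm holds its last target. There are 200 camera calls.

## Task

Fit the loose blue-and-white filter cartridge into the grey air-filter head: feel for the place where its lugs drop into the slots, push it in against the spring, and twist it clockwise to the stop so that it locks upright in the head and stays in when you let go. Press and twist with feeling, so that the sprung socket is never driven down onto its stop and the contact forces on the head never add up to more than 40 N, and leave the other things on the bench where they are.

Things in the scene. Friction and masses are not known exactly. Their poses are not given: they have to be found in the camera images.
- cartridge: Loose round filter cartridge, 77 to 143 g, standing upright. Origin: centre of its underside; z up its axis. White plug of radius 22 mm, its nose tapering to 17 mm over the lowest 9 mm; three blue lugs on it; blue flange of radius 30 mm at z = 23.5 to 29.5 mm with a yellow dot above each lug; blue grip bar on top, to z = 57.5 mm.
- grip_bar (a point): Centre of the cartridge's blue grip bar, on its axis at z = 44 mm. The bar is 48 mm long (along cartridge x), 14 mm wide (along y), from z = 29.5 to 57.5 mm. Grip the 14 mm width from above.
- lug (a point): Outer end of one lug, at radius 28.5 mm on the cartridge's +x side. The three lugs are alike, at 0, 120 and 240 degrees from cartridge x; each 8 mm wide, from z = 10 to 15 mm. Turning them under load, on the ring or below its lip, takes less than 0.15 N m; at the stop the torque rises at once, and 0.15 to 0.3 N m above the free turning is firm enough.
- filter_head: Grey air-filter head fixed to the bench. Origin: centre of its underside, z up the socket's axis. 110 x 110 x 16 mm foot, sleeve of radius 46 mm up to 44 mm, brass fittings out to 66 mm on +y and -y, gauge on -x. A cartridge locked in it has its origin 43.5 mm above this one; turned but short of the lock 41 mm; let go in the slots it is pushed up to 48 mm.
- rim (a point): Centre of the socket's rim when unloaded, 62 mm above the head's origin. The dark socket (radius 37 mm) is sprung: it sinks from 3 N on, 1 N per mm, to a hard stop at 12 mm and 15 N. In it is a ring, bore radius 23.2 mm, flush with the rim, with three slots for the lugs. Lugs off the slots rest on it (cartridge origin 10 mm below the rim); at the slots they drop in, and the load falls.
- slot_nominal (a point): Nominal place of one slot, on head +x at radius 27 mm; others 120 degrees on. The true slots, not measured, are all turned from here by one unknown angle, up to 0.42 rad either way; play of a lug only 0.06 rad either side. Below the 6 mm lip lugs turn clockwise (from above) about 0.77 rad from mid-slot to a hard stop; there (last 0.1 rad) a 2.5 mm notch up into the lip locks them.
- ejector_top (a point): Top of the white sprung ejector in the socket, 48 mm above the head's origin. It pushes up the cartridge's underside with 2.5 N at first, 6.3 N when the flange meets the rim. To turn, lugs must be below the lip: flange on the rim or under 2 mm above it. Holding it in takes about 7 to 11 N. Let go at the stop, it lifts the lugs into the notches, flange 5 mm above the rim.
- magnet_dish: Steel dish of screws, 92 mm wide, 21 mm tall; bystander. Origin: centre of its underside.
- multimeter: Teal multimeter, 141 x 71 x 40 mm; bystander. Origin: centre of its underside.
- tape_blk: Roll of black tape, 70 mm wide, 20 mm tall; bystander. Origin: centre of its underside.
- screwdriver_red: Red screwdriver, 188 mm long, lying flat; bystander. Origin: centre of its underside.
- socket (a joint): How far the sprung dark socket of the filter head has sunk under load, in m: 0 unloaded, 0.012 on its hard stop. It must not be driven onto that stop (over 0.0115, about 14.5 N).
Not all that is in view belongs to the job. Of the things like the cartridge, leave any that is turquoise; of the rest the smaller one is meant.

How it is judged:
By the outcome, as a careful person would: the job done as asked, in the order asked, and still so for the second after the job is handed in, with the robot touching nothing.
It also fails if it takes over 72 s, if anything falls off the work surface, if the arm or the gripper's body presses on something with over 40 N, if the wrist force passes 120 N, or if a joint passes its speed limit or range.

## Working session

There is one attempt and no reset: what is moved stays moved. The work goes in short steps, Python scripts to look and compute and a tool call to move; the robot and the scene stay as the last step left them, time stands still between calls to the robot, and variables do not carry over. Pictures are saved under pics/ and viewed, at most 10 in all, crops included, and the job is handed in when it is done.

Besides the shell and the picture viewer there is one more tool, called after "Emit:" as name(argument=value, ...) on one line, values as JSON. arm_command: Moves the arm, as the interface text tells. Its arguments: {"type":"object","properties":{"deltas":{"type":"array"},"newtons":{"type":"number"}},"required":["deltas"]}

```bash
mkdir -p pics; cat > h.py <<'E'
import numpy as np, cv2
from rig import status, imaging, order
def snap(n, f=None):
    P=imaging.camera_params(n); im,d=imaging.camera(n)
    if f: cv2.imwrite('pics/'+f, im[:,:,::-1])
    np.savez('last_%s.npz'%n, im=im,d=d,K=P['intrinsics'],T=P['camera_from_world'])
    return im,d,P
def cloud(n):
    z=np.load('last_%s.npz'%n); d=z['d'];K=z['K'];T=np.linalg.inv(z['T'])
    v,u=np.mgrid[:d.shape[0],:d.shape[1]]
    X=np.stack([(u-K[0,2])/K[0,0]*d,-(v-K[1,2])/K[1,1]*d,-d],-1)
    return z['im'],d,X@T[:3,:3].T+T[:3,3]
E
python3 - <<'E'
from h import *
for n in ('top','scene'):
    im,d,P=snap(n,n+'1.png'); print({k:(v if not hasattr(v,'shape') else v.round(3).tolist()) for k,v in P.items()})
print(status.get_obs())
E
```

```text
{'intrinsics': [[445.938, 0.0, 280.311], [0.0, 445.938, 221.216], [0.0, 0.0, 1.0]], 'camera_from_world': [[-0.01, -1.0, 0.0, 0.038], [0.994, -0.01, 0.106, -0.598], [-0.106, 0.001, 0.994, -1.165], [0.0, 0.0, 0.0, 1.0]]}
{'intrinsics': [[409.925, 0.0, 278.747], [0.0, 409.925, 206.943], [0.0, 0.0, 1.0]], 'camera_from_world': [[0.505, -0.863, 0.007, -0.272], [0.57, 0.339, 0.749, -0.382], [-0.649, -0.374, 0.663, -0.923], [0.0, 0.0, 0.0, 1.0]]}
{'time': 0.1, 'q': array([ 1.10346819e+00,  5.28395127e-01,  1.43377875e+00, -7.42247149e-06,
        1.18145001e+00, -1.78487955e-01]), 'joint_velocities': array([ 1.81676205e-03, -2.66024349e-03, -3.42722573e-03, -1.13264299e-03,
        4.71512023e-05, -6.54394624e-04]), 'joint_torque': array([-3.39547350e-04, -4.40991855e+01, -1.77150536e+01,  6.34158100e-02,
        5.34578261e-02, -5.68169196e-05]), 'position': array([0.17765583, 0.59845263, 0.19355465]), 'tool_rot': array([ 1.43917109e-01,  9.89589225e-01, -9.64217012e-04, -3.19027138e-04]), 'ft_force': array([-0.70685993,  0.49552891,  0.56588721]), 'moment': array([-0.00828555, -0.02429299, -0.00156119]), 'grip_force': 0.0, 'grip_width': 0.08713646886485815}
```

View pics/top1.png

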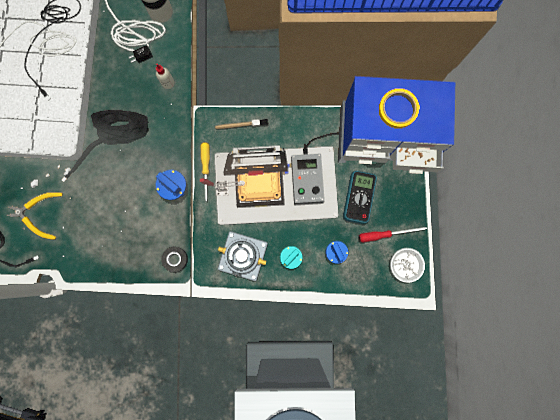

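View pics/scene1.png

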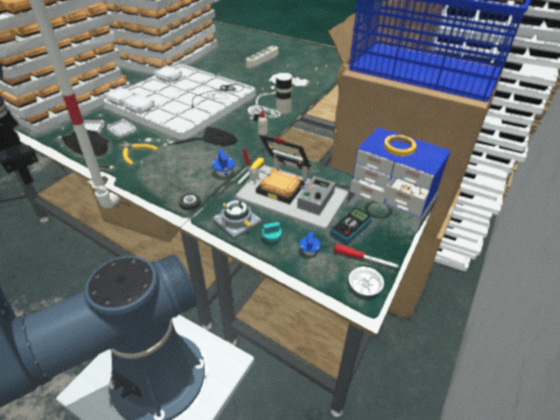

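The top view shows the head at (242,256), the turquoise cartridge at (291,258), the smaller blue one (target) at (337,252) and a larger blue one at (171,185). The scene view agrees. Next I'll enlarge the target and the head.

```bash
python3 - <<'E'
from h import *
im,d,X=cloud('top')
c=np.hstack([cv2.resize(im[226:286,x:x+60],(400,400),interpolation=cv2.INTER_CUBIC) for x in (212,307)])
cv2.imwrite('pics/crop1.png',c[:,:,::-1])
def reg(name,u0,u1,v0,v1,zl,zh,blue=False):
    p=X[v0:v1,u0:u1].reshape(-1,3);k=im[v0:v1,u0:u1].reshape(-1,3).astype(int)
    m=(p[:,2]>zl)&(p[:,2]<zh)
    if blue: m&=(k[:,2]>k[:,0]+60)
    q=p[m]; (cx,cy),r=cv2.minEnclosingCircle(q[:,:2].astype(np.float32))
    print(name,len(q),q.mean(0).round(4),(round(cx,4),round(cy,4)),round(r,4))
    e,V=np.linalg.eigh(np.cov(q[:,:2].T)); print(np.sqrt(e).round(4),V[:,1].round(3),np.degrees(np.arctan2(V[1,1],V[0,1])))
reg('cart bar',318,358,232,272,.047,.075,True)
reg('cart flange',318,358,232,272,.02,.04,True)
reg('turq',275,310,240,275,.047,.075)
reg('head rim',212,272,226,286,.055,.08)
reg('sleeve',212,272,226,286,.038,.08)
reg('foot',205,280,220,295,.011,.025)
E
```

```text
cart bar 102 [ 0.5145 -0.1171  0.0577] (0.5154, -0.1186) 0.0239
[0.0042 0.0137] [-0.909 -0.416] -155.3890563040597
cart flange 262 [ 0.5144 -0.1161  0.03  ] (0.5149, -0.1177) 0.03
[0.0149 0.0174] [-0.487  0.873] 119.14088778334867
turq 101 [0.5024 0.0049 0.0573] (0.5022, 0.0041) 0.0241
[0.0041 0.014 ] [-0.735  0.678] 137.28138877918482
head rim 352 [0.5072 0.1356 0.0623] (0.5074, 0.1358) 0.0369
[0.0218 0.0221] [0.316 0.949] 71.55019466934161
sleeve 764 [0.5062 0.1361 0.053 ] (0.5065, 0.1388) 0.0619
[0.0241 0.0248] [0.317 0.949] 71.54389395602807
foot 1045 [0.5268 0.1328 0.0176] (0.5396, 0.1199) 0.1053
[0.0383 0.05  ] [-1.     0.022] 178.74617928804295
```

View pics/crop1.png

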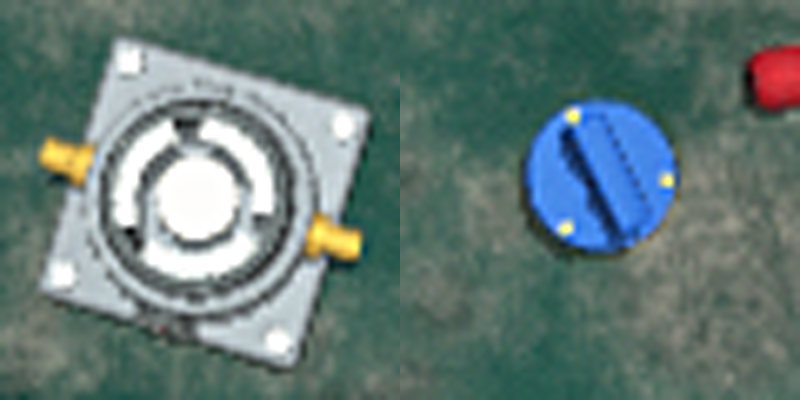

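The crop confirms it. Head: brass fittings at (68,160) and (335,240), gauge at the bottom, so head x is at about −16°. Dark slots at (187,128), (130,238) and (262,220) suggest about +7° in world yaw. Cartridge: yellow dots at (573,115), (667,181) and (566,228), so its x is at about 25°. I'll fly over the head and check it with the wrist camera.

Emit:
arm_command(deltas=[1, -0.037, -0.029, -0.005, 0, 1, -0.037, -0.029, -0.005, 0, 1, -0.037, -0.029, -0.005, 0, 1, -0.037, -0.029, -0.005, 0, 1, -0.037, -0.029, -0.005, 0, 1, -0.037, -0.029, -0.005, 0, 1, -0.037, -0.029, -0.005, 0, 1, -0.037, -0.029, -0.005, 0, 1, -0.037, -0.029, -0.005, 0, 1, -0.037, -0.029, -0.005, 0, 1, -0.037, -0.029, -0.005, 0, 1, 0, 0, 0, 0], newtons=30)

```text
time: 1.6
position: [0.4795, 0.175, 0.2495]
tool_rot: [0.146, 0.989, -0.0, 0.001]
ft_force: [-0.7, 0.6, 0.0]
grip_width: 0.0873
grip_force: 0.0
```

```bash
python3 - <<'E'
from h import *
im,d,P=snap('wrist','w1.png')
T=np.linalg.inv(P['camera_from_world']); print(T.round(3).tolist()); o=status.get_obs(); print(o['position'],o['q'])
E
```

```text
[[0.291, -0.928, -0.234, 0.416], [0.957, 0.282, 0.071, 0.194], [0.0, -0.245, 0.97, 0.44], [0.0, 0.0, 0.0, 1.0]]
[0.47767259 0.17635447 0.2491518 ] [ 1.33664635e-01  3.05006127e-01  1.64920774e+00  3.98915904e-04
  1.18808976e+00 -1.14532164e+00]
```

View pics/w1.png

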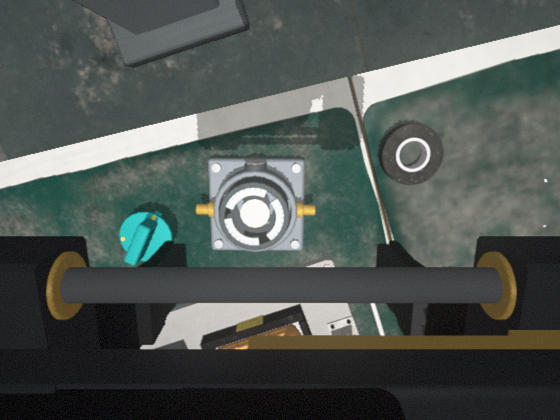

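The wrist view shows the head at (255,211) with three dark slot gaps in the ring. I'll rectify it at rim height to read the slot angles and refine the head pose.

```bash
cat >> h.py <<'E'
def rect(n,cx,cy,z,half,px):
    s=np.load('last_%s.npz'%n); K=s['K'];T=s['T']
    g=np.linspace(half,-half,px)
    Xw,Yw=np.meshgrid(cx+g,cy+g,indexing='ij')   # up=+x, left=+y
    p=np.stack([Xw,Yw,np.full_like(Xw,z)],-1)@T[:3,:3].T+T[:3,3]
    u=K[0,0]*p[...,0]/-p[...,2]+K[0,2]; v=K[1,1]*-p[...,1]/-p[...,2]+K[1,2]
    return cv2.remap(s['im'],u.astype(np.float32),v.astype(np.float32),cv2.INTER_CUBIC)
E
python3 - <<'E'
from h import *
im,d,X=cloud('wrist')
m=(X[...,2]>.058)&(X[...,2]<.07)&(abs(X[...,0]-.507)<.05)&(abs(X[...,1]-.136)<.05)
q=X[m];c,r=cv2.minEnclosingCircle(q[:,:2].astype(np.float32));print(c,r,q[:,2].mean())
cx,cy=c
a=rect('wrist',cx,cy,.062,.045,500); b=cv2.resize(rect('top',.5074,.1358,.062,.045,500),(300,300))
out=np.zeros((500,800,3),np.uint8);out[:,:500]=a;out[:300,500:]=b
cv2.imwrite('pics/rect1.png',out[:,:,::-1])
for R in (.0255,.027):
  row=[]
  for deg in range(0,360,3):
    t=np.radians(deg);i=int(249.5-R*np.cos(t)/.09*499);j=int(249.5-R*np.sin(t)/.09*499);row.append(int(a[i,j].mean()))
  print(row)
E
```

```text
(0.5059014558792114, 0.13577117025852203) 0.03704272583127022 0.06163849190693201
[68, 71, 69, 70, 72, 87, 207, 254, 249, 250, 250, 250, 250, 250, 250, 251, 251, 251, 252, 252, 251, 252, 252, 253, 253, 253, 253, 253, 252, 252, 253, 252, 252, 251, 252, 251, 253, 255, 179, 178, 180, 156, 127, 118, 112, 186, 252, 254, 253, 253, 253, 253, 253, 252, 252, 252, 252, 251, 252, 252, 252, 252, 250, 250, 251, 251, 250, 251, 250, 250, 251, 251, 250, 251, 251, 251, 253, 227, 107, 65, 65, 75, 112, 114, 109, 166, 252, 249, 248, 249, 248, 248, 248, 248, 247, 247, 248, 248, 248, 248, 248, 248, 248, 248, 248, 249, 248, 248, 249, 248, 248, 249, 249, 249, 250, 250, 249, 254, 213, 76]
[68, 72, 72, 72, 70, 73, 190, 255, 249, 249, 250, 250, 250, 250, 249, 250, 250, 249, 251, 250, 250, 250, 250, 250, 250, 251, 251, 250, 251, 250, 251, 251, 251, 250, 251, 250, 252, 254, 170, 184, 191, 186, 173, 135, 113, 160, 250, 252, 251, 251, 251, 251, 251, 251, 251, 251, 251, 250, 251, 251, 250, 251, 250, 251, 251, 250, 249, 250, 251, 250, 249, 251, 248, 249, 250, 249, 254, 220, 97, 62, 62, 63, 84, 96, 107, 150, 253, 251, 250, 247, 249, 249, 250, 245, 249, 249, 248, 246, 250, 249, 246, 246, 249, 249, 246, 248, 248, 248, 249, 248, 247, 248, 249, 246, 247, 248, 248, 251, 199, 79]
```

View pics/rect1.png

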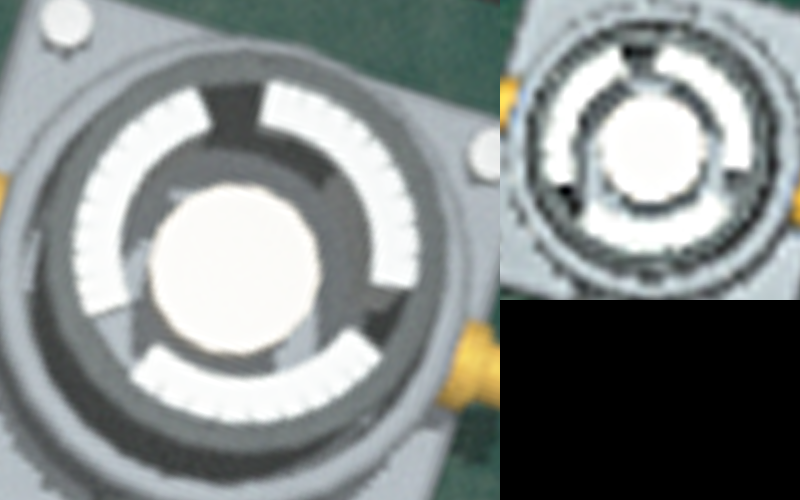

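The rectified view shows slots centred at about 5° world yaw (gaps −5..18°, 113..136° and 232..256°). Now to the cartridge.

Emit:
arm_command(deltas=[1, -0.0172, -0.0385, 0.004, 0, 1, -0.0172, -0.0385, 0.004, 0, 1, -0.0172, -0.0385, 0.004, 0, 1, -0.0172, -0.0385, 0.004, 0, 1, -0.0172, -0.0385, 0.004, 0, 1, -0.0172, -0.0385, 0.004, 0, 1, -0.0172, -0.0385, 0.004, 0, 1, 0, 0, 0, -0.18, 1, 0, 0, 0, -0.18, 1, 0, 0, 0, -0.18, 1, 0, 0, 0, -0.18, 1, 0, 0, 0, 0])

```text
time: 3.15
position: [0.5154, -0.1135, 0.2211]
tool_rot: [-0.214, 0.977, 0.001, -0.0]
ft_force: [0.0, 0.3, 0.3]
grip_width: 0.0873
grip_force: 0.0
```

```bash
cat >> h.py <<'E'
from scipy.spatial.transform import Rotation as Rn
def tool(goal,yawY=None):
    o=status.get_obs();R=Rn.from_quat(o['tool_rot']).as_matrix()
    print('pos',o['position'].round(4),'toolY',np.degrees(np.arctan2(R[1,1],R[0,1])).round(2),'z',R[:,2].round(3),'q',o['q'].round(2),'t',o['time'],'F',o['ft_force'].round(2),'M',o['moment'].round(3))
    print('tool delta',(R.T@(np.array(goal)-o['position'])).round(4))
E
python3 - <<'E'
from h import *
snap('wrist'); im,d,X=cloud('wrist'); k=im.astype(int)
near=(abs(X[...,0]-.515)<.04)&(abs(X[...,1]+.117)<.04)&(k[...,2]>k[...,0]+50)
for zl,zh in((.022,.035),(.05,.065)):
    q=X[near&(X[...,2]>zl)&(X[...,2]<zh)]; c,r=cv2.minEnclosingCircle(q[:,:2].astype(np.float32))
    e,V=np.linalg.eigh(np.cov(q[:,:2].T)); box=cv2.minAreaRect(q[:,:2].astype(np.float32)*1000)
    print(len(q),c,r,q[:,2].mean(),np.degrees(np.arctan2(V[1,1],V[0,1])),box)
a=rect('wrist',.515,-.117,.0575,.045,400);b=rect('wrist',.515,-.117,.0295,.045,400)
cv2.imwrite('pics/c2.png',np.hstack([a,b])[:,:,::-1])
tool((.515,-.117,.06))
E
```

```text
1823 (0.5142159461975098, -0.11753575503826141) 0.03007378987967968 0.029289554908761412 118.01105135961605 ((513.9625244140625, -118.08016967773438), (58.42634201049805, 59.06804275512695), 70.06063842773438)
705 (0.5134266018867493, -0.11779666692018509) 0.02397266775369644 0.05684738094405557 -155.57034990647585 ((513.5928955078125, -118.30724334716797), (46.87419891357422, 14.6184720993042), 24.43107032775879)
pos [ 0.5154 -0.1138  0.2211] toolY 114.61 z [-0.001  0.001 -1.   ] q [-0.43  0.36  1.64  0.    1.14 -2.43] t 3.2 F [0.55 0.21 0.76] M [ 0.009  0.051 -0.015]
tool delta [ 0.0016 -0.003   0.1611]
```

View pics/c2.png

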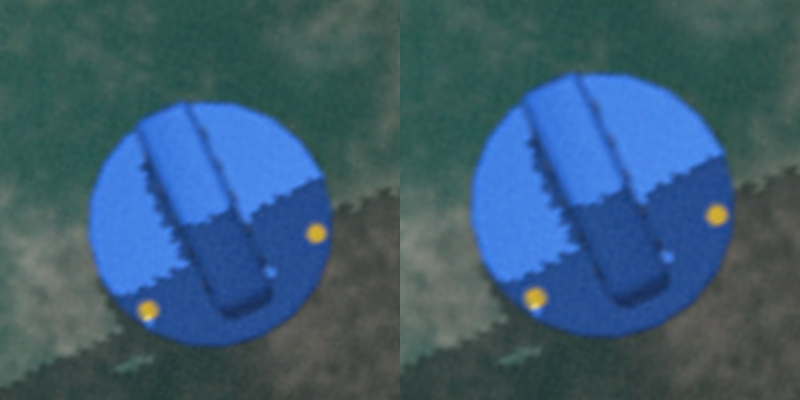

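The rectified wrist view puts the cartridge centre at about (.514,−.118) with yaw 24.5°. The dots line up with the bar and the tool is aligned. I'll half-close the fingers to stay clear of the screwdriver, then descend and grip.

Emit:
arm_command(deltas=[0, 0.0026, -0.0034, 0.02, 0, 0, 0, 0, 0.03, 0, 0, 0, 0, 0.03, 0, 0, 0, 0, 0.03, 0, 0, 0, 0, 0.03, 0, 0, 0, 0, 0.025, 0, 0, 0, 0, 0.022, 0, 0, 0, 0, 0, 0, -1, 0, 0, 0, 0, -1, 0, 0, 0, 0, -1, 0, 0, 0, 0, -1, 0, 0, 0, 0], newtons=35)

```text
time: 4.7
position: [0.5152, -0.1195, 0.035]
tool_rot: [-0.214, 0.977, -0.0, 0.0]
ft_force: [0.9, 0.0, 1.5]
grip_width: 0.0114
grip_force: 0.0
```

Emit:
arm_command(deltas=[-1, 0, 0, 0, 0, -1, 0, 0, 0, 0, -1, 0, 0, 0, 0])

```text
time: 5.08
position: [0.5149, -0.1194, 0.0344]
tool_rot: [-0.214, 0.977, 0.0, -0.0]
ft_force: [-0.1, 0.4, 0.2]
grip_width: 0.0005
grip_force: 0.0
```

```bash
python3 - <<'E'
from h import *
tool((.5144,-.118,.034)); o=status.get_obs(); print(o['grip_width'],o['grip_force'])
E
```

```text
pos [ 0.5149 -0.1194  0.0344] toolY 114.7 z [-0.  0. -1.] q [-0.44  0.65  1.8   0.    0.69 -2.44] t 5.075 F [-0.12  0.38  0.18] M [0.025 0.032 0.047]
tool delta [-0.0001  0.0015  0.0004]
0.0004794743858869914 0.0
```

The fingers shut on nothing, so I need to look.

```bash
python3 - <<'E'
from h import *
a,_,_=snap('wrist'); b,_,_=snap('scene')
cv2.imwrite('pics/miss.png',np.hstack([a[:,80:480],cv2.resize(b[190:290,250:350],(400,420))])[:,:,::-1])
E
```

```text
(no output)
```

View pics/miss.png

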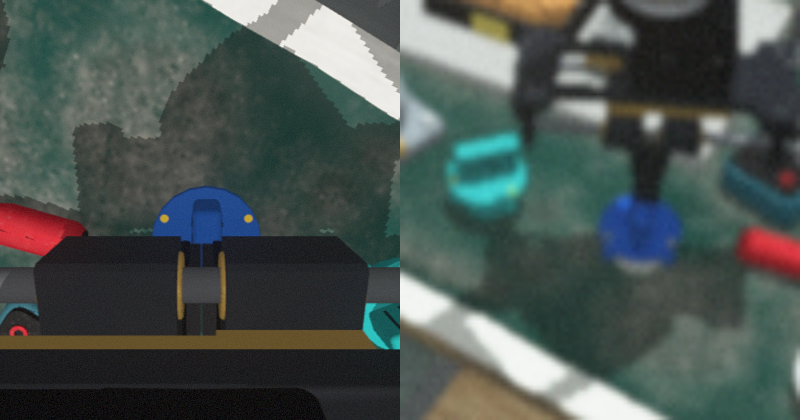

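```bash
python3 - <<'E'
from h import *
im,d,X=cloud('wrist')
R=Rn.from_quat(status.get_obs()['tool_rot']).as_matrix();p=status.get_obs()['position']
L=(X-p)@R
for v in range(190,345,10):
    print(v,[(u,*(L[v,u]*1000).round().astype(int).tolist(),*im[v,u].tolist()) for u in (262,272,281,290,302)])
im,d,X=cloud('scene');k=im.astype(int)
L=(X-p)@R
m=(np.linalg.norm(L[...,:2],axis=-1)<.035)&(k[...,2]>k[...,0]+50)
print(m.sum(),X[m].mean(0),X[m].min(0),X[m].max(0))
E
```

```text
190 [(262, 22, -12, 35, 79, 83, 78), (272, 28, -5, 4, 37, 72, 138), (281, 28, 0, 4, 37, 75, 141), (290, 28, 4, 5, 42, 80, 146), (302, 28, 11, 5, 31, 68, 132)]
200 [(262, 23, -11, 4, 35, 76, 144), (272, 23, -5, 5, 32, 74, 138), (281, 24, 0, -1, 21, 48, 94), (290, 24, 4, 0, 24, 51, 96), (302, 23, 11, 5, 39, 78, 141)]
210 [(262, 18, -11, 4, 36, 76, 140), (272, 22, -5, -13, 31, 62, 121), (281, 24, 0, -20, 27, 56, 104), (290, 24, 4, -21, 18, 50, 102), (302, 17, 11, 6, 35, 74, 142)]
220 [(262, 12, -11, 5, 34, 73, 139), (272, 19, -5, -21, 20, 48, 93), (281, 20, -1, -23, 29, 72, 138), (290, 20, 4, -23, 31, 69, 139), (302, 12, 11, 5, 29, 66, 125)]
230 [(262, 6, -11, 6, 30, 70, 139), (272, 15, -5, -22, 27, 59, 116), (281, 15, -1, -23, 34, 72, 140), (290, 15, 4, -23, 26, 68, 136), (302, 6, 11, 6, 26, 67, 129)]
240 [(262, 1, -11, 4, 28, 63, 122), (272, 9, -5, -21, 29, 43, 87), (281, 10, -1, -23, 30, 69, 137), (290, 10, 4, -24, 26, 68, 137), (302, 38, 4, -106, 26, 31, 46)]
250 [(262, 11, -9, -40, 17, 15, 24), (272, 10, -4, -36, 27, 28, 36), (281, 7, -1, -29, 31, 51, 83), (290, 10, 3, -37, 31, 32,
[... 966 characters left out ...]
1, 34, 37, 53, 52), (290, 4, 2, -77, 38, 36, 39), (302, 27, 4, -118, 135, 109, 55)]
320 [(262, 13, -6, -98, 28, 27, 28), (272, 0, -4, -77, 39, 36, 37), (281, -66, -1, 35, 37, 54, 50), (290, 0, 2, -77, 39, 35, 34), (302, 20, 4, -111, 36, 35, 27)]
330 [(262, 11, -6, -100, 25, 24, 26), (272, -4, -4, -77, 44, 39, 41), (281, -73, -1, 34, 36, 51, 46), (290, -3, 2, -78, 37, 37, 40), (302, 24, 4, -122, 97, 78, 40)]
340 [(262, 24, -4, -125, 100, 79, 40), (272, 25, -2, -126, 101, 81, 42), (281, 25, -1, -126, 102, 82, 39), (290, 25, 1, -127, 99, 79, 37), (302, 25, 3, -126, 106, 85, 46)]
262 [ 0.50775048 -0.12081726  0.03383592] [ 0.48554047 -0.14605235 -0.00092164] [ 0.54179197 -0.08770185  0.0692092 ]
```

Emit:
arm_command(deltas=[-1, 0, 0, -0.01, 0, -1, 0, 0, -0.01, 0, -1, 0, 0, -0.01, 0, -1, 0, 0, 0, 0])

```text
time: 5.68
position: [0.5158, -0.1198, 0.0657]
tool_rot: [-0.214, 0.977, -0.001, 0.001]
ft_force: [0.5, -0.8, -0.1]
grip_width: 0.0005
grip_force: 0.0
```

```bash
cat > chk.py <<'E'
from h import *
o=status.get_obs();snap('wrist');im,d,X=cloud('wrist')
R=Rn.from_quat(o['tool_rot']).as_matrix();L=(X-o['position'])@R
for v in (205,220,230,240,250): print(v,[((L[v,u]*1000).round().astype(int).tolist(),im[v,u].tolist()) for u in (272,281,290)])
snap('scene');im,d,X=cloud('scene');k=im.astype(int)
m=(np.linalg.norm(((X-o['position'])@R)[...,:2],axis=-1)<.035)&(k[...,2]>k[...,0]+50)
print(m.sum(),X[m].mean(0),np.percentile(X[m],[2,98],axis=0)); print(o['grip_width'],o['grip_force']); tool(o['position'])
E
python3 chk.py
```

```text
205 [([13, -6, 37], [28, 70, 137]), ([19, -1, 8], [33, 74, 142]), ([19, 4, 8], [29, 69, 139])]
220 [([3, -6, 36], [33, 71, 137]), ([11, -1, 9], [38, 75, 142]), ([11, 4, 9], [34, 72, 140])]
230 [([-3, -6, 37], [31, 70, 141]), ([5, -1, 8], [31, 70, 137]), ([5, 4, 8], [31, 71, 138])]
240 [([-10, -6, 37], [33, 69, 137]), ([-1, -1, 9], [27, 69, 135]), ([0, 4, 8], [32, 70, 138])]
250 [([10, -4, -37], [31, 27, 36]), ([8, -1, -30], [23, 44, 81]), ([10, 3, -36], [19, 26, 32])]
294 [ 0.50960659 -0.1200514   0.03706231] [[ 0.48659705 -0.1446721   0.01462662]
 [ 0.53969518 -0.09215113  0.0606249 ]]
0.0005170448424601742 0.0
pos [ 0.515  -0.1194  0.0648] toolY 114.71 z [ 0. -0. -1.] q [-0.44  0.6   1.79 -0.    0.76 -2.44] t 5.775 F [-0.12  0.66 -0.25] M [ 0.017  0.005 -0.031]
tool delta [-0.0006 -0.0006 -0.0009]
```

The cartridge hasn't moved. The depth data suggest the fingertips end about 30 mm short of the reported TCP, so they closed above the bar. I'll rise a little and measure where the tips really are.

Emit:
arm_command(deltas=[-1, 0, 0, -0.03, 0, -1, 0, 0, -0.03, 0, -1, 0, 0, -0.02, 0, -1, 0, 0, 0, 0])

```text
time: 6.28
position: [0.5159, -0.1198, 0.1455]
tool_rot: [-0.214, 0.977, -0.001, 0.001]
ft_force: [0.0, 0.0, 0.3]
grip_width: 0.0008
grip_force: 0.0
```

```bash
python3 - <<'E'
from h import *
o=status.get_obs();R=Rn.from_quat(o['tool_rot']).as_matrix();print(o['position'])
for n in('wrist','scene'):
    snap(n);im,d,X=cloud(n);L=(X-o['position'])@R
    m=(abs(L[...,0])<.02)&(abs(L[...,1])<.025)&(L[...,2]<.03)&(L[...,2]>-.09)&(d>0)
    h,e=np.histogram(L[m][:,2],bins=np.arange(-.09,.031,.005)); print(n,list(zip((e[:-1]*1000).round().astype(int).tolist(),h.tolist())))
    for a in np.arange(-.06,.01,.01):
        s=L[m&(L[...,2]>a)&(L[...,2]<a+.01)]
        if len(s): print(round(a,3),len(s),s.min(0).round(3),s.max(0).round(3))
snap('scene');im,d,X=cloud('scene')
cv2.imwrite('pics/tip.png',cv2.resize(im[150:290,230:400],(794,600),interpolation=cv2.INTER_CUBIC)[:,:,::-1])
E
```

```text
[ 0.5158959  -0.11981029  0.14548846]
wrist [(-90, 59), (-85, 52), (-80, 895), (-75, 0), (-70, 0), (-65, 0), (-60, 18), (-55, 162), (-50, 157), (-45, 154), (-40, 159), (-35, 165), (-30, 80), (-25, 0), (-20, 0), (-15, 0), (-10, 0), (-5, 0), (0, 0), (5, 0), (10, 0), (15, 0), (20, 0), (25, 0)]
-0.06 180 [ 0.009 -0.007 -0.058] [ 0.012  0.006 -0.05 ]
-0.05 311 [ 0.009 -0.009 -0.05 ] [ 0.012  0.007 -0.04 ]
-0.04 324 [ 0.001 -0.009 -0.04 ] [ 0.012  0.008 -0.03 ]
-0.03 80 [ 0.004 -0.01  -0.03 ] [ 0.012  0.008 -0.027]
scene [(-90, 0), (-85, 1), (-80, 29), (-75, 14), (-70, 18), (-65, 11), (-60, 10), (-55, 16), (-50, 10), (-45, 10), (-40, 8), (-35, 11), (-30, 4), (-25, 0), (-20, 0), (-15, 0), (-10, 0), (-5, 0), (0, 0), (5, 0), (10, 0), (15, 0), (20, 0), (25, 0)]
-0.06 26 [-0.003 -0.011 -0.06 ] [ 0.014  0.01  -0.05 ]
-0.05 20 [ 0.007 -0.009 -0.049] [ 0.013  0.007 -0.04 ]
-0.04 19 [ 0.004 -0.007 -0.04 ] [ 0.012  0.009 -0.03 ]
-0.03 4 [ 0.007 -0.008 -0.03 ] [ 0.009  0.009 -0.026]
```

View pics/tip.png

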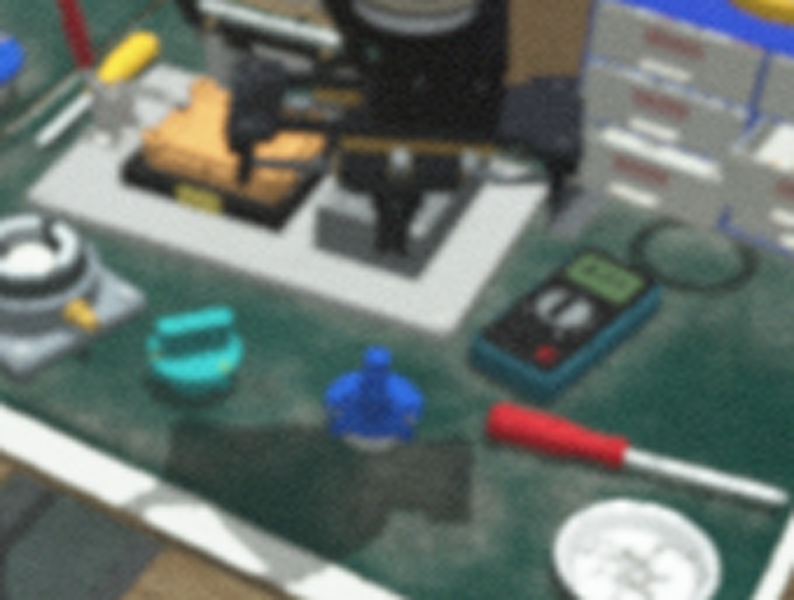

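The view shows the shut fingers well above the standing cartridge, and the tips sit 27 mm short of the reported TCP. So I'll go down to a reported z of about 0.006.

Emit:
arm_command(deltas=[0, 0, 0.0015, 0, 0, 0, 0, 0, 0, 0, 0, 0, 0, 0, 0, 0, 0, 0, 0, 0, 0, 0, 0, 0.03, 0, 0, 0, 0, 0.03, 0, 0, 0, 0, 0.03, 0, 0, 0, 0, 0.025, 0, 0, 0, 0, 0.015, 0, 0, 0, 0, 0.009, 0, 0, 0, 0, 0, 0, 0, 0, 0, 0, 0])

```text
time: 7.92
position: [0.5149, -0.1183, 0.0061]
tool_rot: [-0.214, 0.977, -0.0, 0.001]
ft_force: [-0.5, 0.1, -0.1]
grip_width: 0.0436
grip_force: 0.0
```

Emit:
arm_command(deltas=[-1, 0, 0, 0, 0, -1, 0, 0, 0, 0, -1, 0, 0, 0, 0, -1, 0, 0, 0, 0, -1, 0, 0, 0, 0, -1, 0, 0, 0, 0])

```text
time: 8.68
position: [0.5142, -0.118, 0.0053]
tool_rot: [-0.214, 0.977, 0.0, -0.0]
ft_force: [-0.7, 0.4, -1.5]
grip_width: 0.0136
grip_force: 35.0
```

```bash
python3 chk.py
```

```text
205 [([27, -5, -24], [60, 117, 217]), ([27, -1, -24], [57, 116, 215]), ([27, 4, -25], [62, 118, 217])]
220 [([25, -4, -40], [46, 85, 155]), ([24, -1, -38], [45, 85, 152]), ([24, 3, -38], [40, 82, 153])]
230 [([23, -4, -50], [49, 100, 187]), ([24, -1, -51], [50, 97, 186]), ([24, 3, -51], [51, 98, 187])]
240 [([20, -4, -52], [57, 114, 215]), ([20, -1, -52], [54, 111, 212]), ([20, 3, -51], [53, 112, 213])]
250 [([67, -1, -190], [56, 113, 212]), ([16, -1, -52], [59, 113, 214]), ([16, 3, -52], [53, 112, 213])]
249 [ 0.50626324 -0.1224892   0.03825475] [[ 0.4866831  -0.14587147  0.01284701]
 [ 0.53601821 -0.09091718  0.06292059]]
0.013588206417627138 34.99080759007484
pos [ 0.5142 -0.118   0.0053] toolY 114.7 z [-0.  0. -1.] q [-0.44  0.7   1.82  0.    0.62 -2.44] t 8.775 F [-0.21  0.5  -1.03] M [ 0.059  0.017 -0.   ]
tool delta [ 0.  0. -0.]
```

Gripped: 13.6 mm opening at 35 N, and the bar is centred on the tool. Lift, carry to the head, and turn to the slots (about 5°).

Emit:
arm_command(deltas=[-1, 0, 0, -0.03, 0, -1, 0, 0, -0.035, 0, -1, 0, 0, -0.035, 0, -1, -0.0142, 0.0334, 0, 0, -1, -0.0142, 0.0334, 0, 0, -1, -0.0142, 0.0334, 0, 0, -1, -0.0142, 0.0334, 0, 0, -1, -0.0142, 0.0334, 0, 0, -1, -0.0142, 0.0334, 0, 0, -1, -0.0142, 0.0334, 0, 0, -1, 0, 0, 0, 0.172, -1, 0, 0, 0, 0.172])

```text
time: 10.28
position: [0.5065, 0.1366, 0.1053]
tool_rot: [-0.042, 0.999, -0.0, -0.0]
ft_force: [0.3, -0.6, -1.4]
grip_width: 0.0135
grip_force: 35.0
```

Emit:
arm_command(deltas=[-1, 0, 0, 0, 0, -1, 0, 0, 0, 0])

```text
time: 10.52
position: [0.5068, 0.1358, 0.1054]
tool_rot: [-0.045, 0.999, -0.0, -0.0]
ft_force: [-0.2, 0.1, -1.4]
grip_width: 0.0138
grip_force: 35.0
```

```bash
python3 - <<'E'
from h import *
o=status.get_obs(); print(o['grip_width'],o['grip_force']); tool((.5066,.1358,.08))
snap('top'); im,d,X=cloud('top'); snap('scene'); im,d,X2=cloud('scene'); 
cv2.imwrite('pics/over.png',cv2.resize(im[150:270,170:310],(700,600),interpolation=cv2.INTER_CUBIC)[:,:,::-1])
E
```

```text
0.013758841557825198 34.99094994273037
pos [0.5068 0.1358 0.1054] toolY 95.12 z [-0. -0. -1.] q [ 0.05  0.52  1.77 -0.    0.85 -1.61] t 10.525 F [-0.24  0.07 -1.41] M [0.02  0.082 0.023]
tool delta [0.0002 0.     0.0254]
```

View pics/over.png

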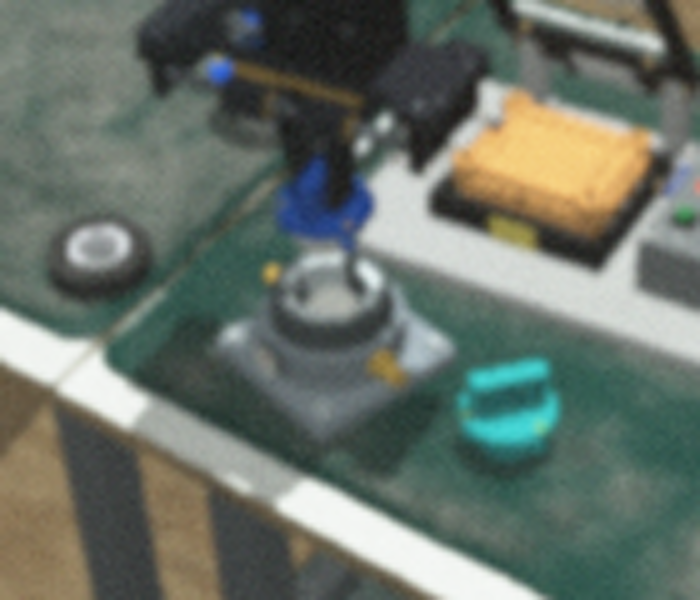

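The scene view shows the cartridge held upright just above the socket. I'll descend gently.

Emit:
arm_command(deltas=[-1, 0, 0, 0.015, 0, -1, 0, 0, 0.015, 0, -1, 0, 0, 0.01, 0, -1, 0, 0, 0.004, 0, -1, 0, 0, 0.002, 0, -1, 0, 0, 0.002, 0, -1, 0, 0, 0, 0, -1, 0, 0, 0, 0])

```text
time: 11.62
position: [0.5071, 0.1359, 0.0577]
tool_rot: [-0.044, 0.999, 0.0, 0.0]
ft_force: [-0.6, -0.8, -1.5]
grip_width: 0.0137
grip_force: 35.0
```

```bash
python3 - <<'E'
from h import *
tool((.5066,.1358,.0553))
E
```

```text
pos [0.5071 0.1359 0.0577] toolY 95.0 z [ 0.  0. -1.] q [ 0.05  0.6   1.8   0.    0.74 -1.61] t 11.625 F [-0.61 -0.82 -1.53] M [0.027 0.021 0.08 ]
tool delta [ 0.0005 -0.0001  0.0024]
```

Emit:
arm_command(deltas=[-1, 0, 0, 0.001, 0, -1, 0, 0, 0.001, 0, -1, 0, 0, 0.001, 0, -1, 0, 0, 0, 0, -1, 0, 0, 0, 0])

```text
time: 12.25
position: [0.5068, 0.1359, 0.0544]
tool_rot: [-0.044, 0.999, 0.0, -0.0]
ft_force: [-1.4, 1.6, -2.1]
grip_width: 0.0139
grip_force: 35.0
```

No load at base z≈49 mm, below the 52 mm ring-rest height, so the lugs are in the slots. Push in further.

Emit:
arm_command(deltas=[-1, 0, 0, 0.0015, 0, -1, 0, 0, 0.0015, 0, -1, 0, 0, 0.0015, 0, -1, 0, 0, 0, 0])

```text
time: 12.75
position: [0.5069, 0.1359, 0.05]
tool_rot: [-0.044, 0.999, 0.0, -0.0]
ft_force: [-1.6, 0.5, 2.6]
grip_width: 0.0137
grip_force: 35.0
```

```bash
python3 - <<'E'
from h import *
tool((.5066,.1358,.0453))
E
```

```text
pos [0.5069 0.1359 0.05  ] toolY 94.99 z [-0.  0. -1.] q [ 0.05  0.62  1.8   0.    0.72 -1.61] t 12.75 F [-1.58  0.54  2.63] M [ 0.125  0.309 -0.027]
tool delta [ 0.0003 -0.0001  0.0047]
```

Net 4 N at base 44.7 mm matches the ejector alone, so the lugs are going through. Continue to the flange.

Emit:
arm_command(deltas=[-1, 0.0003, 0, 0.0015, 0, -1, 0, 0, 0.0015, 0, -1, 0, 0, 0.0012, 0, -1, 0, 0, 0, 0])

```text
time: 13.25
position: [0.5068, 0.1359, 0.0458]
tool_rot: [-0.044, 0.999, 0.0, 0.0]
ft_force: [-1.1, 0.2, 3.9]
grip_width: 0.0139
grip_force: 35.0
```

```bash
python3 - <<'E'
from h import *
tool((.5066,.1358,.0453))
E
```

```text
pos [0.5068 0.1359 0.0458] toolY 94.99 z [ 0.  0. -1.] q [ 0.05  0.63  1.81  0.    0.71 -1.61] t 13.25 F [-1.15  0.18  3.91] M [ 0.154  0.278 -0.023]
tool delta [ 0.0002 -0.0001  0.0005]
```

Emit:
arm_command(deltas=[-1, 0, 0, 0.001, 0, -1, 0, 0, 0.0008, 0, -1, 0, 0, 0, 0])

```text
time: 13.62
position: [0.5068, 0.1359, 0.044]
tool_rot: [-0.044, 0.999, 0.0, 0.0]
ft_force: [-1.4, 1.7, 4.8]
grip_width: 0.0138
grip_force: 35.0
```

The flange is just at the rim (6.2 N net). Now twist clockwise, first a little.

Emit:
arm_command(deltas=[-1, 0, 0, 0, 0.05, -1, 0, 0, 0, 0.05, -1, 0, 0, 0, 0.05, -1, 0, 0, 0, 0.05, -1, 0, 0, 0, 0])

```text
time: 14.25
position: [0.507, 0.1361, 0.044]
tool_rot: [0.056, 0.998, 0.0, 0.0]
ft_force: [-0.4, 1.2, 4.7]
grip_width: 0.0137
grip_force: 35.0
```

```bash
python3 - <<'E'
from h import *
tool((.5066,.1358,.0438))
E
```

```text
pos [0.507  0.1361 0.044 ] toolY 83.57 z [ 0.001  0.    -1.   ] q [ 0.05  0.63  1.81  0.    0.7  -1.41] t 14.25 F [-0.41  1.22  4.66] M [0.363 0.102 0.006]
tool delta [ 0.0004 -0.0003  0.0002]
```

Emit:
arm_command(deltas=[-1, 0, 0, 0, 0.06, -1, 0, 0, 0, 0.06, -1, 0, 0, 0, 0.06, -1, 0, 0, 0, 0.06, -1, 0, 0, 0, 0.06, -1, 0, 0, 0, 0.06, -1, 0, 0, 0, 0.04, -1, 0, 0, 0, 0])

```text
time: 15.25
position: [0.507, 0.1361, 0.044]
tool_rot: [0.253, 0.967, 0.0, 0.0]
ft_force: [-0.1, 2.8, 4.5]
grip_width: 0.0133
grip_force: 35.0
```

```bash
python3 - <<'E'
from h import *
tool((.5066,.1358,.0438))
E
```

```text
pos [0.507  0.1361 0.044 ] toolY 60.67 z [ 0.001  0.    -1.   ] q [ 0.05  0.63  1.81  0.    0.7  -1.01] t 15.25 F [-0.08  2.77  4.5 ] M [ 0.368  0.091 -0.051]
tool delta [ 0.0002 -0.0004  0.0002]
```

Emit:
arm_command(deltas=[-1, 0, 0.0004, 0, 0.03, -1, 0, 0, 0, 0.03, -1, 0, 0, 0, 0.03, -1, 0, 0, 0, 0.02, -1, 0, 0, 0, 0])

```text
time: 15.88
position: [0.5069, 0.1362, 0.044]
tool_rot: [0.306, 0.952, 0.0, 0.0]
ft_force: [0.0, 0.1, 4.3]
grip_width: 0.0138
grip_force: 35.0
```

```bash
python3 - <<'E'
from h import *
tool((.5066,.1358,.0438))
E
```

```text
pos [0.5069 0.1362 0.044 ] toolY 54.31 z [ 0. -0. -1.] q [ 0.05  0.63  1.81 -0.    0.71 -0.9 ] t 15.875 F [0.04 0.13 4.3 ] M [ 0.221  0.024 -0.019]
tool delta [ 0.     -0.0005  0.0002]
```

Emit:
arm_command(deltas=[-1, 0, 0, 0, 0.02, -1, 0, 0, 0, 0.02, -1, 0, 0, 0, 0])

```text
time: 16.25
position: [0.5066, 0.1363, 0.0439]
tool_rot: [0.325, 0.946, -0.0, -0.0]
ft_force: [0.5, 2.2, 4.5]
grip_width: 0.0138
grip_force: 35.0
```

```bash
python3 - <<'E'
from h import *
tool((.5066,.1358,.0438))
E
```

```text
pos [0.5066 0.1363 0.0439] toolY 52.05 z [-0. -0. -1.] q [ 0.05  0.63  1.81 -0.    0.71 -0.86] t 16.25 F [0.46 2.24 4.46] M [0.375 0.123 0.27 ]
tool delta [-0.0003 -0.0004  0.0001]
```

The torque rises to 0.27 N m at a 43° turn, so that's the stop. I'll ease up while holding the twist so the lugs enter the notches.

Emit:
arm_command(deltas=[-1, 0, 0, -0.0015, 0, -1, 0, 0, -0.0015, 0, -1, 0, 0, -0.0012, 0, -1, 0, 0, 0, 0])

```text
time: 16.75
position: [0.5065, 0.1364, 0.048]
tool_rot: [0.325, 0.946, -0.0, -0.0]
ft_force: [0.0, 3.3, 0.5]
grip_width: 0.0137
grip_force: 35.0
```

```bash
python3 - <<'E'
from h import *
tool((.5066,.1358,.0488))
E
```

```text
pos [0.5065 0.1364 0.048 ] toolY 52.02 z [-0.001  0.    -1.   ] q [ 0.05  0.62  1.81  0.    0.72 -0.86] t 16.75 F [0.   3.32 0.49] M [0.511 0.064 0.233]
tool delta [-0.0004 -0.0004 -0.0008]
```

Base is at 42.7 mm, above the 41 mm "short of lock" height, so the lugs are in the notches. Release.

Emit:
arm_command(deltas=[-0.3, 0, 0, 0, 0, -0.3, 0, 0, 0, 0, -0.3, 0, 0, 0, 0, -0.3, 0, 0, 0, 0, -0.3, 0, 0, -0.02, 0, -0.3, 0, 0, -0.03, 0, -0.3, 0, 0, -0.03, 0, -0.3, 0, 0, -0.04, 0, -0.3, 0, 0, -0.04, 0, -0.3, 0, 0, 0, 0])

```text
time: 18.0
position: [0.5093, 0.1364, 0.2114]
tool_rot: [0.325, 0.946, 0.001, 0.004]
ft_force: [-0.1, -1.1, 0.5]
grip_width: 0.0303
grip_force: 0.0
```

```bash
python3 - <<'E'
from h import *
tool((.5066,.1358,.2));snap('wrist'); im,d,X=cloud('wrist'); k=im.astype(int)
near=(abs(X[...,0]-.507)<.035)&(abs(X[...,1]-.136)<.035)&(k[...,2]>k[...,0]+40)
q=X[near]; h,e=np.histogram(q[:,2],np.arange(.06,.12,.004));print(h,e.round(3))
for zl,zh in((.066,.08),(.094,.11)):
    q=X[near&(X[...,2]>zl)&(X[...,2]<zh)]
    A=np.c_[q[:,:2]-q[:,:2].mean(0),np.ones(len(q))];print(len(q),np.median(q,0).round(4),'plane',np.linalg.lstsq(A,q[:,2],rcond=None)[0].round(4),cv2.minAreaRect((q[:,:2]*1000).astype(np.float32)))
cv2.imwrite('pics/final.png',im[:,:,::-1])
E
```

```text
pos [0.5093 0.1364 0.2114] toolY 52.03 z [ 0.008  0.    -1.   ] q [ 0.05  0.37  1.66 -0.    1.1  -0.86] t 18.0 F [-0.07 -1.11  0.46] M [-0.072  0.015 -0.029]
tool delta [ 0.0018 -0.0021  0.0113]
[  42    1  344 2064    3   14    6   15   18  285  693    0    0    0] [0.06  0.064 0.068 0.072 0.076 0.08  0.084 0.088 0.092 0.096 0.1   0.104
 0.108 0.112 0.116]
2412 [0.504  0.1377 0.0728] plane [-0.0013 -0.0001  0.0728] ((505.6501159667969, 135.79013061523438), (58.781883239746094, 58.21159362792969), 51.93075942993164)
991 [0.505  0.1365 0.1005] plane [ 0.0085 -0.0035  0.1003] ((505.7704162597656, 135.60983276367188), (14.648174285888672, 47.1696662902832), 53.800418853759766)
```

View pics/final.png

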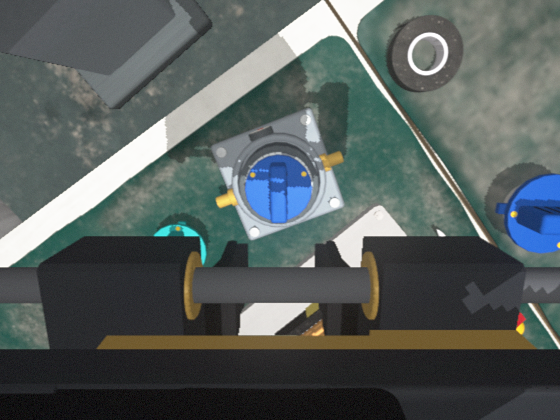

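The picture shows the cartridge sitting upright in the head at (280,188) with the gripper clear. The flange top is at 72.8 mm, so its origin is 43.3 mm up (43.5 mm when locked), and it is level.

```bash
python3 -c "
from rig import order; print(order.hand_in())"
```

```text
the job is handed in; nothing more can be done
None
```

The job is handed in: the smaller blue cartridge is locked upright in the head, about 43.3 mm up by the wrist camera (43.5 mm is locked). Wrist readings between moves stayed under about 7 N, and the gripper is clear of it.

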